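# Isolate the slicer and take off its hub cap of unknown thread hand

### The job

Before the orange hub cap is touched, switch the cheese slicer off at the isolator: turn the red handle a quarter turn anticlockwise (seen from above) until it clicks home in line with the white marks. Then take the cap off the hub: nobody knows whether this one undoes clockwise or anticlockwise, so try it both ways, turn it the way that gives until it stops, and lift it straight off. Finish while holding the cap in the gripper, still and level, about 10 cm above where it sat, with the loaf, the plate of sandwiches and the spread jar left where they are.

Things in the scene. Friction and masses are not known exactly. Their poses are not given: they have to be found in the camera images.
- isolator_grip (a point): Red bar handle of the isolator, 62 mm long, 15 mm thick, its top 102 mm above the table, on a fixed grey box 110 x 110 mm with a yellow top 57 mm above the table; place and yaw vary. The point is on the vertical turning axis, 17 mm below the bar's top (85 mm above the table); the bar's round foot, 48 mm wide, ends 17 mm below the point. x axis along the bar, z up.
- isolator (a joint): Handle angle: 0 = OFF (bar in line with the two white marks on the yellow top), 1.57 = ON (in line with the two black marks; the start). Grows clockwise seen from above, so off is a quarter turn anticlockwise. Detents pull it home at both ends (peak about 0.12 N m) once it is past the middle (0.79); hard stops at both.
- cap_center (a point): Orange ribbed round cap, 52 mm diameter, 40 mm tall, about 0.12 kg, upright on the slicer's hub. The point is at the orange part's centre, 20 mm below its top (140 mm above the table while seated). x axis along the white pointer on top, z up. Below hangs a steel stem with two lugs, 16 mm deep, 34 mm across, hidden in the hub.
- hub_top (a point): Centre of the top of the dark hub, 60 mm wide, 120 mm above the table; the cap's underside rests on it. The cap starts tight: one way it turns 2 or 3 degrees, the other way (clockwise or anticlockwise, unseen, differs) freely 60 degrees to a stop, without rising; there it lifts off. Turned under 50 degrees it stays locked. Against a stop it slips in the fingers. x: slicer's x, z up.
- slicer: Fixed steel cheese slicer, place and yaw vary: body 200 mm (its x) by 280 mm (its y, -100 to +180 mm), deck 100 mm high; white motor housing 170 x 80 mm centred at y = +130 mm, top 150 mm above the table; a slicing disc of 170 mm diameter lies round the hub, its top at 104 mm. Origin on the table under the hub's axis.
- loaf_center (a point): Bystander: brown loaf 85 x 160 x 78 mm standing on the table, point at its centre.
- sandwiches_center (a point): Bystander: stack of sandwiches 84 mm square on a white plate of 120 mm diameter, 92 mm high in all, point at its centre.
- jar_center (a point): Bystander: spread jar with a blue lid, 72 mm diameter, 90 mm tall, point at its centre.
Mind the look-alikes: they are no part of the job. Of the things that look like the part that bears cap_center, the middle-sized one is meant.

How it is judged:
By the outcome, as a careful person would: the job done as asked, in the order asked, and still so for the second after the job is handed in, while the arm keeps its last pose, push and grip.
It also fails if it takes over 58 s, if anything falls off the work surface, if the arm or the gripper's body presses on something with over 40 N, if the wrist force passes 120 N, or if a joint passes its speed limit or range.

### The arm

A 6-joint arm with a two-finger parallel gripper is mounted at the origin on the work surface. World frame = base frame: x ahead of the robot, y to its left, z up, the work surface at z = 0. Lengths are in m, angles in rad, forces in N, time in s.
With the tool pointing down it reaches from about 0.35 to 0.775 m from the base axis. Payload 7.3 kg.
Tool frame: the origin (TCP) lies at the very end of the fingers, on their centre line; the grasp point (between the pads) lies 19 mm behind it; z points along the fingers, y is the line along which they close (so a half turn about z gives the same grasp; the last joint's range is limited). The gripper opens to 92 mm and grips with 3 to 60 N. Pads are 19 mm wide; open, the fingers measure 130 mm over their backs; the gripper's body (75 mm by 190 mm) begins 47 mm behind the grasp point.
Start: joints at [-1.379, 0.342, 1.524, -0, 1.275, -0.146], TCP at [0.174, -0.495, 0.227] pointing down, gripper open.
Joint ranges: [-2.53, 2.53], [-0.77, 2.02], [0.04, 2.7], [-1, 4.14], [0.28, 2.66], [-3.11, 3.11]. Speed limits (rad/s): [2.57, 2.57, 3.14, 3.14, 3.14, 3.14].

### API

Orientations are given as [roll, pitch, yaw] about the fixed x, y, z axes, in that order (R = Rz(yaw) Ry(pitch) Rx(roll)).
In Python, from cell import robot gives the robot as it stands. The module is installed in compiled form; this text tells all that it offers.
- The arm moves only by the tool arm_command, never from a script. Its argument "moves" is a list of rows, each a list of 3 entries, a list of its own where there are three numbers: the shift along the tool's x, y, z in m, then the turn, a rotation vector about the tool's x, y, z in rad, then the finger opening in m, from 0 to 0.0918. In form: [[[dx, dy, dz], [ax, ay, az], claw], ...]. A call has exactly 5 rows; each row is the pose to reach, as a shift and turn from the pose commanded when the call began, along the tool's axes at that moment; what a row does not reach only later rows make up. A row lasts 1/10 s, in which the tool goes at most 50 mm and 8.59 degrees, less where a joint would pass 70% of its speed; a pose out of reach is approached as far as the arm can. A call with a gripper value outside its range is refused whole. The fingers move at their own pace and stop on an object; "squeeze" is the grip in N (left out, the last holds). Time passes only in rows, so rows that repeat a pose let the fingers close, or fill a call up. It gives the time, the measured TCP pose, the force, the opening and the grip force at its end, in the units of the state.
- robot.observe(): the state, without advancing time (a new reading comes with each control period).
- robot.read_camera(name): name is "side" or "top" or "wrist"; returns the picture (420x560x3 uint8, red, green, blue); there is no depth.
- robot.camera_model(name): a dict with "fx", "fy", "cx", "cy" (pixels), "R" (3x3) and "t" (3): a world point X has camera coordinates R X + t. Camera axes: x right, y down, z forward; pixel columns grow to the right and rows downward; lengths in m; the calibration is good to about 2 mm. A picture is of the moment at which its call begins: read the wrist's pose just before it. camera_model takes no time and is no camera call; for the wrist camera it gives the pose at the moment of the call.
- robot.hand_in(): hands the job in; it is judged then, once.
The state is a dict: "time": time; "qpos": joint angles; "qvel": joint speeds; "joint_efforts": joint torques, N m; "tool_pos": TCP position; "tool_rot": TCP orientation; "contact_force": force on the tool from outside, world axes, zero at the start; "torque": the same for the moment, N m; "opening": finger opening in m; "grip_force": force on a finger pad.
Only numpy, scipy, OpenCV 4.12 (cv2) and the standard library are available. Lean on these libraries where they do the work, as an engineer would, in place of code of your own. Each camera call takes 0.05 s, during which the arm holds its last target. There are 200 camera calls.

## Working session

There is one attempt and no reset: what is moved stays moved. The work goes in short steps, Python scripts to look and compute and a tool call to move; the robot and the scene stay as the last step left them, time stands still between calls to the robot, and variables do not carry over. Pictures are saved under pics/ and viewed, at most 10 in all, crops included, and the job is handed in when it is done.

Besides the shell and the picture viewer there is one more tool, called in YAML: its name, and indented under it one key for each argument. arm_command: Moves the arm, as the interface text tells. Its arguments: {"type":"object","properties":{"moves":{"type":"array"},"squeeze":{"type":"number"}},"required":["moves"]}

```bash
mkdir -p pics; python3 - <<'E'
from cell import robot
import cv2
for n in("top","side"):
    cv2.imwrite(f"pics/{n}0.png",robot.read_camera(n)[:,:,::-1])
    m=robot.camera_model(n);print(n,m)
s=robot.observe();print(s)
E
```

```text
top {'fx': 515.9869663506596, 'fy': 515.9869663506596, 'cx': 280.4202950014246, 'cy': 203.5203579836443, 'R': array([[-0.0085755 , -0.99992758, -0.00844336],
       [-0.99703042,  0.00919626, -0.07645766],
       [ 0.07652977,  0.00776262, -0.99703708]]), 't': array([-0.10660245,  0.59348147,  1.32625704])}
side {'fx': 523.8988881923171, 'fy': 523.8988881923171, 'cx': 282.9303633203035, 'cy': 204.11580194945108, 'R': array([[-0.99078409, -0.13376966,  0.02127375],
       [-0.10808219,  0.68611488, -0.71941964],
       [ 0.08164029, -0.71508884, -0.69424982]]), 't': array([0.58567107, 0.2336116 , 1.19355494])}
{'time': 0.1, 'qpos': array([-1.37900632e+00,  3.42666317e-01,  1.52491125e+00, -4.36622745e-06,
        1.27545112e+00, -1.46020861e-01]), 'qvel': array([-0.00032598, -0.00057089, -0.00141128,  0.00230161, -0.00058354,
        0.00030692]), 'joint_efforts': array([ 1.17276752e-03, -4.32005560e+01, -2.44693726e+01,  7.18858279e-02,
        5.26564009e-02, -5.08525966e-05]), 'tool_pos': array([ 0.17393397, -0.49495301,  0.22611117]), 'tool_rot': array([-3.14017129e+00, -2.04815960e-04,  3.37811998e-01]), 'contact_force': array([-0.49678671,  1.30743324,  0.71066929]), 'torque': array([-0.01096767, -0.01642835, -0.00850145]), 'grip_force': 0.0, 'opening': 0.09198426009645001}
```

View pics/top0.png

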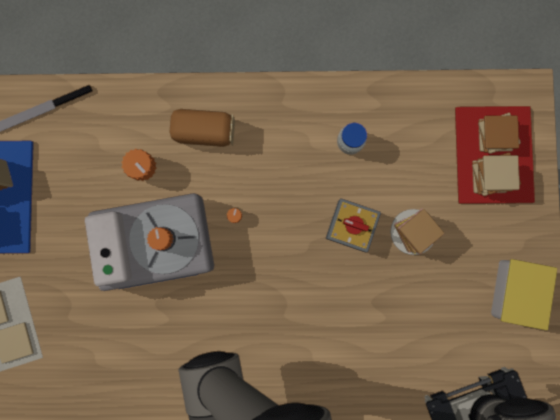

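View pics/side0.png

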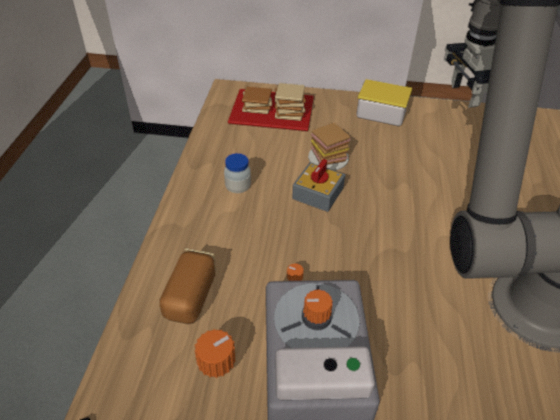

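Three orange caps in the top view: large on the table (138,165), middle on the slicer hub (160,239), small on the table (234,215). The one on the hub is middle-sized and is the one meant. I'll confirm it in a crop and measure.

```bash
cat > h.py <<'E'
from cell import robot
import cv2, numpy as np
def cast(m,uv,z):
    R,t=np.array(m["R"]),np.array(m["t"]); c=-R.T@t
    d=R.T@np.array([(uv[0]-m["cx"])/m["fx"],(uv[1]-m["cy"])/m["fy"],1])
    return c+d*(z-c[2])/d[2]
def blobs(img,lo,hi,amin=30,roi=None):
    h=cv2.cvtColor(img,cv2.COLOR_RGB2HSV); k=cv2.inRange(h,lo,hi)
    if roi:
        z=np.zeros_like(k); a,b,c,d=roi; z[b:d,a:c]=k[b:d,a:c]; k=z
    cs,_=cv2.findContours(k,cv2.RETR_EXTERNAL,cv2.CHAIN_APPROX_NONE)
    return [c for c in cs if cv2.contourArea(c)>amin]
def crop(img,x0,y0,x1,y1,s,f): cv2.imwrite(f,cv2.resize(img[y0:y1,x0:x1,::-1],None,fx=s,fy=s,interpolation=cv2.INTER_CUBIC))
E
python3 - <<'E'
from h import *
im=cv2.imread("pics/top0.png")[:,:,::-1].copy(); m=robot.camera_model("top")
a=cv2.resize(im[150:290,80:260],None,fx=4,fy=4,interpolation=cv2.INTER_CUBIC)[:,:,::-1]
b=cv2.resize(im[190:260,320:390],None,fx=4,fy=4,interpolation=cv2.INTER_CUBIC)[:,:,::-1]
o=np.zeros((560,720,3),np.uint8);o[:]=a
cv2.imwrite("pics/cropA.png",o);cv2.imwrite("pics/cropB.png",cv2.resize(b,None,fx=2,fy=2))
for name,lo,hi,zs,roi in [("orange",(5,180,120),(14,255,255),(.16,.05),(100,140,250,260)),("red",(0,170,80),(4,255,255),(.102,),(325,195,385,255)),("yellow",(18,100,120),(32,255,255),(.057,),(325,195,385,255)),("blue",(105,150,80),(125,255,255),(.09,),(330,110,380,160))]:
    for c in blobs(im,lo,hi,15,roi):
        (x,y),r=cv2.minEnclosingCircle(c); rect=cv2.minAreaRect(c)
        print(name,cv2.contourArea(c),(round(x,1),round(y,1)),round(r,1),rect,[cast(m,rect[0],z).round(4) for z in zs])
        if name in("yellow","red"): print([cast(m,p,zs[0])[:2].round(4) for p in cv2.boxPoints(rect)])
E
```

```text
red 195.0 (355.5, 225.5) 12.0 ((355.5875549316406, 224.24085998535156), (16.74540901184082, 20.248275756835938), 70.01689147949219) [array([ 0.5338, -0.2961,  0.102 ])]
[array([ 0.5449, -0.266 ]), array([ 0.5614, -0.3129]), array([ 0.5228, -0.3261]), array([ 0.5063, -0.2793])]
yellow 412.5 (350.8, 234.3) 19.9 ((350.9587097167969, 233.68128967285156), (37.16389465332031, 18.068634033203125), 19.179006576538086) [array([ 0.5116, -0.2901,  0.057 ])]
[array([ 0.5059, -0.2381]), array([ 0.549 , -0.2538]), array([ 0.5173, -0.3421]), array([ 0.4744, -0.3262])]
yellow 386.5 (356.6, 215.2) 19.7 ((357.0999755859375, 215.20001220703125), (36.99864196777344, 16.76007080078125), 18.434947967529297) [array([ 0.5583, -0.3065,  0.057 ])]
[array([ 0.5534, -0.2552]), array([ 0.5938, -0.2694]), array([ 0.5632, -0.3579]), array([ 0.523 , -0.3435])]
blue 394.5 (354.0, 135.0) 11.7 ((354.0, 135.0), (22.0, 22.0), 90.0) [array([ 0.7577, -0.2981,  0.09  ])]
```

View pics/cropA.png

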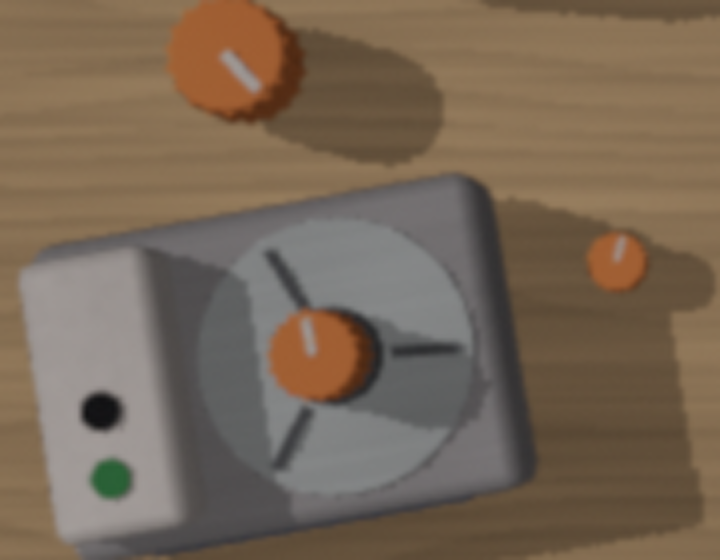

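View pics/cropB.png

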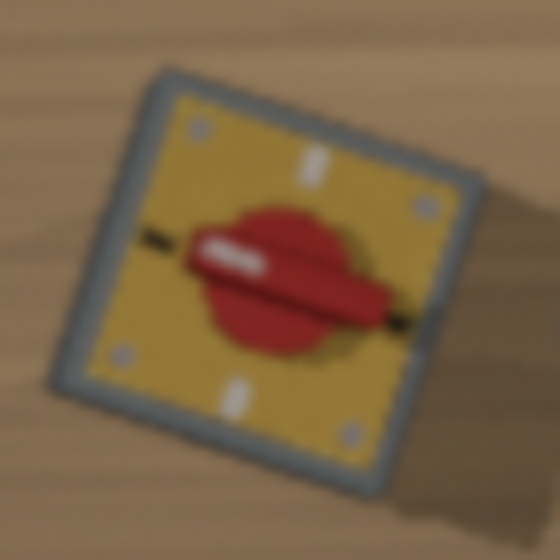

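Crop A confirms the middle-sized cap on the hub (top face about (158,238)), with its pointer toward image-up. Crop B shows the red bar in line with the black marks (340–370, 220–230) and the white marks at right angles to them.

```bash
python3 - <<'E'
from h import *
im=cv2.imread("pics/top0.png")[:,:,::-1].copy(); m=robot.camera_model("top")
f=lambda x,y:(320+x/8-.44,190+y/8-.44)
print("marks mid",cast(m,f(277,282),.057))
p,q=[cast(m,f(*a),.057) for a in((314,165),(236,398))]; print("white dir",np.degrees(np.arctan2(*(p-q)[[1,0]])))
p,q=[cast(m,f(*a),.057) for a in((158,241),(400,324))]; print("black dir",np.degrees(np.arctan2(*(p-q)[[1,0]])))
p,q=[cast(m,f(*a),.102) for a in((190,250),(390,310))]; print("bar",(p+q)/2,np.degrees(np.arctan2(*(p-q)[[1,0]])),np.linalg.norm(p-q))
g=lambda x,y:(80+x/4-.4,150+y/4-.4)
print("disc",cast(m,g(336,357),.104),"cap",cast(m,g(313,354),.16))
p,q=[cast(m,g(*a),.16) for a in((305,322),(312,352))];print("pointer",np.degrees(np.arctan2(*(p-q)[[1,0]])))
# slicer edge: housing left edge
p,q=[cast(m,g(*a),.15) for a in((25,275),(60,535))];print("housing edge (x-axis) dir",np.degrees(np.arctan2(*(p-q)[[1,0]])))
# side view: ray intersection for cap top & bar
si=cv2.imread("pics/side0.png")[:,:,::-1].copy(); ms=robot.camera_model("side")
for nm,lo,hi,roi,I,M,z in[("cap top",(6,150,100),(16,255,255),(142,220,175,255),im,m,.16),("side cap",(3,150,60),(16,255,255),(300,285,336,330),si,ms,.14),("side red",(0,150,60),(5,255,255),(300,155,335,190),si,ms,.085)]:
    for c in blobs(I,lo,hi,20,roi):
        (x,y),r=cv2.minEnclosingCircle(c); print(nm,x,y,r,cv2.boundingRect(c),cast(M,(x,y),z))
hs=cv2.cvtColor(im,cv2.COLOR_RGB2HSV);print(hs[242,160],hs[238,155])
E
```

```text
marks mid [ 0.53399542 -0.29867059  0.057     ]
white dir -19.544394520447412
black dir 70.4798290726362
bar [ 0.53304373 -0.29657457  0.102     ] 72.72458727564597 0.06362842205852677
disc [0.50218849 0.17402328 0.104     ] cap [0.50348372 0.17436765 0.16      ]
pointer 13.681674332397687
housing edge (x-axis) dir 8.81477180776619
cap top 158.770751953125 238.23646545410156 11.075828552246094 (148, 228, 22, 22) [0.50314659 0.1722072  0.16      ]
side cap 316.80950927734375 306.047607421875 17.048799514770508 (304, 289, 28, 35) [0.5045734  0.17324469 0.14      ]
side red 320.28302001953125 170.4339599609375 12.023052215576172 (312, 159, 16, 24) [ 0.53304647 -0.29772576  0.085     ]
[ 12 174 160] [ 12 164 159]
```

```bash
cat >> h.py <<'E'
from scipy.spatial.transform import Rotation as Ro
def plan(pos,yawdeg):
    s=robot.observe(); R=Ro.from_euler("xyz",s["tool_rot"]).as_matrix()
    T=Ro.from_euler("xyz",[np.pi,0,np.radians(yawdeg)]).as_matrix()
    print("t",s["time"],"pos",s["tool_pos"].round(4),"yaw",np.degrees(s["tool_rot"][2]).round(2),"q6",s["qpos"][5].round(3),"F",s["contact_force"].round(1),"M",s["torque"].round(2),"open",round(s["opening"],4),"grip",round(s["grip_force"],1))
    print("shift",(R.T@(np.array(pos)-s["tool_pos"])).round(4),"rv",Ro.from_matrix(R.T@T).as_rotvec().round(4))
E
python3 -c "
from h import *
plan([.5335,-.298,.2],71)"
```

```text
t 0.1 pos [ 0.1739 -0.495   0.2261] yaw 19.36 q6 -0.146 F [-0.5  1.3  0.7] M [-0.01 -0.02 -0.01] open 0.092 grip 0.0
shift [ 0.4045 -0.0666  0.0263] rv [-1.200e-03 -8.000e-04 -9.014e-01]
```

arm_command:
  moves:
    - [[0.045,-0.007,0.003],[0,0,-0.1],0.06]
    - [[0.09,-0.015,0.006],[0,0,-0.2],0.06]
    - [[0.135,-0.022,0.009],[0,0,-0.3],0.06]
    - [[0.18,-0.03,0.012],[0,0,-0.4],0.06]
    - [[0.225,-0.037,0.015],[0,0,-0.5],0.06]

```text
time: 0.6
tool_pos: [0.3753, -0.3846, 0.2113]
tool_rot: [-3.141, -0.0, 0.842]
contact_force: [0.4, -0.4, -0.3]
opening: 0.0611
grip_force: 0.0
```

```bash
python3 -c "
from h import *
plan([.5335,-.298,.2],71)"
```

```text
t 0.6 pos [ 0.3753 -0.3846  0.2113] yaw 48.22 q6 -0.211 F [ 0.4 -0.4 -0.3] M [-0.09 -0.05  0.01] open 0.0611 grip 0.0
shift [0.17   0.0603 0.0113] rv [-6.000e-04 -2.000e-04 -3.975e-01]
```

arm_command:
  moves:
    - [[0.043,0.015,0.003],[0,0,-0.1],0.06]
    - [[0.085,0.03,0.006],[0,0,-0.2],0.06]
    - [[0.128,0.045,0.009],[0,0,-0.3],0.06]
    - [[0.17,0.06,0.011],[0,0,-0.397],0.06]
    - [[0.17,0.06,0.011],[0,0,-0.397],0.06]

```text
time: 1.1
tool_pos: [0.536, -0.2961, 0.1994]
tool_rot: [-3.141, -0.002, 1.243]
contact_force: [0.2, -0.0, 0.0]
opening: 0.0597
grip_force: 0.0
```

```bash
python3 - <<'E'
from h import *
m=robot.camera_model("wrist"); im=robot.read_camera("wrist"); cv2.imwrite("pics/w1.png",im[:,:,::-1])
plan([.5335,-.298,.073],71)
for c in blobs(im,(0,150,60),(5,255,255),100):
    r=cv2.minAreaRect(c);print(r,cast(m,r[0],.102))
E
```

```text
t 1.15 pos [ 0.5339 -0.2976  0.1995] yaw 70.98 q6 -0.302 F [-0.8 -0.1 -0.4] M [-0.07 -0.08 -0.04] open 0.06 grip 0.0
shift [-6.000e-04 -1.000e-04  1.265e-01] rv [-0.0014 -0.0006 -0.0003]
((287.4577941894531, 210.3764190673828), (76.83760833740234, 51.969970703125), 65.43283081054688) [ 0.53875639 -0.29512855  0.102     ]
```

View pics/w1.png

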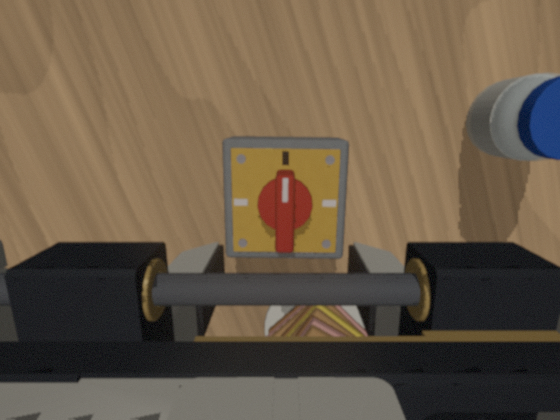

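The wrist view shows the bar running from (285,170) to (285,252), parallel to the fingers' faces, between the white marks (240,202) and (329,203).

```bash
python3 - <<'E'
from h import *
m=robot.camera_model("wrist")
p,q=cast(m,(285,170),.102),cast(m,(285.3,252),.102);print((p+q)/2,np.degrees(np.arctan2(*(p-q)[[1,0]])),np.linalg.norm(p-q))
p,q=cast(m,(240,202.5),.057),cast(m,(329,203.5),.057);print((p+q)/2,np.degrees(np.arctan2(*(p-q)[[1,0]])))
E
```

```text
[ 0.53439521 -0.29759782  0.102     ] 71.14632357976882 0.0642150936162201
[ 0.53273053 -0.30049416  0.057     ] 160.3030898802534
```

arm_command:
  moves:
    - [[0,0,0.035],[0,0,0],0.05]
    - [[0,0,0.07],[0,0,0],0.05]
    - [[0,0,0.105],[0,0,0],0.05]
    - [[0,0,0.126],[0,0,0],0.05]
    - [[0,0,0.126],[0,0,0],0.05]

```text
time: 1.65
tool_pos: [0.5294, -0.2991, 0.0714]
tool_rot: [-3.134, -0.002, 1.233]
contact_force: [0.6, 0.9, 0.0]
opening: 0.0501
grip_force: 0.0
```

arm_command:
  moves:
    - [[0,0,0],[0,0,0],0.03]
    - [[0,0,0],[0,0,0],0.005]
    - [[0,0,0],[0,0,0],0.005]
    - [[0,0,0],[0,0,0],0.005]
    - [[0,0,0],[0,0,0],0.005]
  squeeze: 25

```text
time: 2.15
tool_pos: [0.5335, -0.3003, 0.0757]
tool_rot: [3.138, 0.001, 1.235]
contact_force: [9.3, -2.3, -8.7]
opening: 0.0147
grip_force: 24.9
```

```bash
python3 -c "
from h import *
plan([.534,-.298,.073],161)"
```

```text
t 2.15 pos [ 0.5335 -0.3003  0.0757] yaw 70.74 q6 -0.302 F [ 9.3 -2.3 -8.7] M [-0.14 -1.32 -0.2 ] open 0.0147 grip 24.9
shift [ 0.0023 -0.0003  0.0027] rv [ 0.0022  0.0034 -1.5754]
```

arm_command:
  moves:
    - [[0,0,0],[0,0,-0.08],0.005]
    - [[0,0,0],[0,0,-0.18],0.005]
    - [[0,0,0],[0,0,-0.3],0.005]
    - [[0,0,0],[0,0,-0.42],0.005]
    - [[0,0,0],[0,0,-0.54],0.005]

```text
time: 2.65
tool_pos: [0.5347, -0.3003, 0.0757]
tool_rot: [3.137, 0.003, 1.779]
contact_force: [8.5, -1.5, -1.0]
opening: 0.0148
grip_force: 25.0
```

arm_command:
  moves:
    - [[0,0,0],[0,0,-0.12],0.005]
    - [[0,0,0],[0,0,-0.24],0.005]
    - [[0,0,0],[0,0,-0.36],0.005]
    - [[0,0,0],[0,0,-0.48],0.005]
    - [[0,0,0],[0,0,-0.54],0.005]

```text
time: 3.15
tool_pos: [0.5357, -0.2998, 0.0757]
tool_rot: [3.138, 0.006, 2.319]
contact_force: [11.6, 1.6, -3.5]
opening: 0.0148
grip_force: 25.0
```

```bash
python3 -c "
from h import *
plan([.534,-.298,.073],161)"
```

```text
t 3.15 pos [ 0.5357 -0.2998  0.0757] yaw 132.87 q6 -1.386 F [11.6  1.6 -3.5] M [ 0.29 -1.84  0.05] open 0.0148 grip 25.0
shift [ 0.0025 -0.      0.0026] rv [ 0.0023  0.007  -0.491 ]
```

arm_command:
  moves:
    - [[0,0,0],[0,0,-0.1],0.005]
    - [[0,0,0],[0,0,-0.2],0.005]
    - [[0,0,0],[0,0,-0.3],0.005]
    - [[0,0,0],[0,0,-0.4],0.005]
    - [[0,0,0],[0,0,-0.46],0.005]

```text
time: 3.65
tool_pos: [0.5362, -0.299, 0.0757]
tool_rot: [3.14, 0.008, 2.779]
contact_force: [14.3, 4.2, -3.7]
opening: 0.0152
grip_force: 25.0
```

arm_command:
  moves:
    - [[0,0,0],[0,0,-0.03],0.005]
    - [[0,0,0],[0,0,-0.05],0.005]
    - [[0,0,0],[0,0,-0.07],0.005]
    - [[0,0,0],[0,0,-0.07],0.005]
    - [[0,0,0],[0,0,-0.07],0.005]

```text
time: 4.15
tool_pos: [0.5361, -0.2989, 0.0757]
tool_rot: [3.14, 0.008, 2.844]
contact_force: [12.2, 4.2, -2.6]
opening: 0.0151
grip_force: 25.5
```

```bash
python3 -c "
from h import *
plan([.534,-.298,.073],161)"
```

```text
t 4.15 pos [ 0.5361 -0.2989  0.0757] yaw 162.92 q6 -1.911 F [12.2  4.2 -2.6] M [ 0.81 -2.15 -0.55] open 0.0151 grip 25.5
shift [0.0023 0.0002 0.0027] rv [0.0021 0.0077 0.0336]
```

arm_command:
  moves:
    - [[0,0,0],[0,0,0.03],0.045]
    - [[0,0,0],[0,0,0.03],0.045]
    - [[0,0,0],[0,0,0.03],0.045]
    - [[0,0,-0.03],[0,0,0.03],0.045]
    - [[0,0,-0.07],[0,0,0.03],0.045]

```text
time: 4.65
tool_pos: [0.531, -0.299, 0.1433]
tool_rot: [3.14, -0.005, 2.815]
contact_force: [0.9, -0.3, 0.1]
opening: 0.0445
grip_force: 0.0
```

arm_command:
  moves:
    - [[0,0,-0.04],[0,0,0],0.09]
    - [[0,0,-0.08],[0,0,0],0.09]
    - [[0,0,-0.11],[0,0,0],0.09]
    - [[0,0,-0.12],[0,0,0],0.09]
    - [[0,0,-0.12],[0,0,0],0.09]

```text
time: 5.15
tool_pos: [0.5326, -0.3, 0.2658]
tool_rot: [-3.141, 0.002, 2.815]
contact_force: [-0.3, 0.3, 0.1]
opening: 0.0805
grip_force: 0.0
```

```bash
python3 - <<'E'
from h import *
m=robot.camera_model("wrist"); im=robot.read_camera("wrist"); cv2.imwrite("pics/w2.png",im[:,:,::-1])
plan([.503,.173,.25],109)
E
```

```text
t 5.2 pos [ 0.5321 -0.2996  0.2639] yaw 161.28 q6 -1.882 F [-1.   0.2 -0.1] M [ 0.08 -0.17  0.03] open 0.0842 grip 0.0
shift [0.1792 0.4382 0.0141] rv [-2.000e-04 -7.000e-04  9.125e-01]
```

View pics/w2.png

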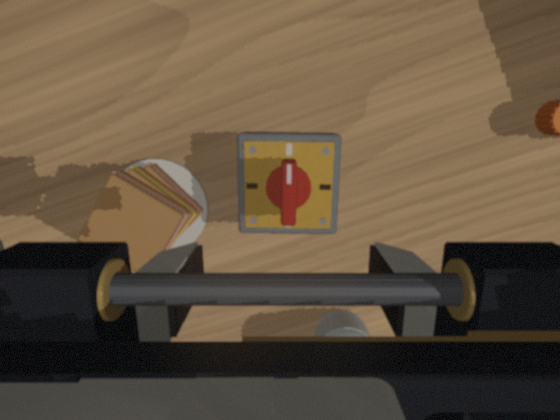

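The bar (289,160)–(288,222) is now in line with the white mark (289,150), so the isolator is OFF. Next is the cap.

arm_command:
  moves:
    - [[0.018,0.044,0.001],[0,0,0.09],0.09]
    - [[0.036,0.088,0.003],[0,0,0.18],0.09]
    - [[0.054,0.132,0.004],[0,0,0.27],0.09]
    - [[0.072,0.176,0.006],[0,0,0.36],0.09]
    - [[0.09,0.22,0.007],[0,0,0.45],0.09]

```text
time: 5.7
tool_pos: [0.5162, -0.0605, 0.255]
tool_rot: [-3.139, -0.004, 2.361]
contact_force: [1.2, -0.6, 0.6]
opening: 0.0897
grip_force: 0.0
```

```bash
python3 -c "
from h import *
plan([.503,.173,.25],109)"
```

```text
t 5.7 pos [ 0.5162 -0.0605  0.255 ] yaw 135.26 q6 -1.054 F [ 1.2 -0.6  0.6] M [ 0.02 -0.16 -0.07] open 0.0897 grip 0.0
shift [0.1737 0.1565 0.0054] rv [-0.0032 -0.0034  0.4583]
```

arm_command:
  moves:
    - [[0.034,0.031,0.001],[0,0,0.1],0.09]
    - [[0.068,0.062,0.002],[0,0,0.2],0.09]
    - [[0.102,0.093,0.003],[0,0,0.3],0.09]
    - [[0.136,0.124,0.004],[0,0,0.4],0.09]
    - [[0.173,0.156,0.004],[0,0,0.458],0.09]

```text
time: 6.2
tool_pos: [0.5024, 0.1715, 0.2511]
tool_rot: [-3.137, -0.0, 1.903]
contact_force: [1.0, 0.1, 0.4]
opening: 0.0899
grip_force: 0.0
```

```bash
python3 - <<'E'
from h import *
for _ in range(3): robot.read_camera("top")
m=robot.camera_model("wrist"); im=robot.read_camera("wrist"); cv2.imwrite("pics/w3.png",im[:,:,::-1])
plan([.503,.173,.126],109)
for c in blobs(im,(5,140,80),(17,255,255),300):
    (x,y),r=cv2.minEnclosingCircle(c); print((x,y),r,cast(m,(x,y),.16))
E
```

```text
t 6.4 pos [0.5026 0.1707 0.2515] yaw 109.45 q6 -0.156 F [-0.7 -0.7  0.2] M [ 0.05 -0.14  0.03] open 0.0902 grip 0.0
shift [0.002  0.0017 0.1255] rv [-0.0041 -0.0001  0.0079]
(288.0, 322.5) 18.200374603271484 [0.53467122 0.08775916 0.16      ]
(287.01171875, 207.81271362304688) 37.825706481933594 [0.50199806 0.17720153 0.16      ]
(491.0, 176.5) 51.30555725097656 [0.63260191 0.24826244 0.16      ]
```

View pics/w3.png

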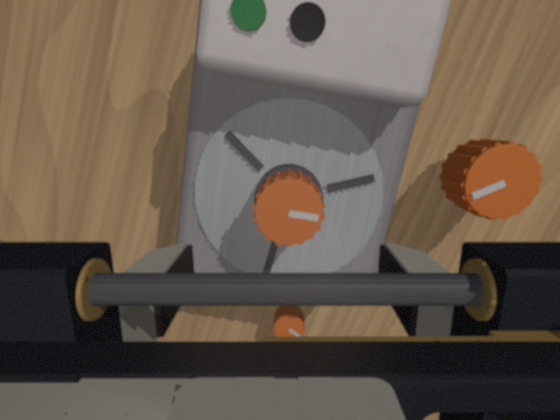

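The wrist view has the hub cap's top face at about (290,210), centred between the fingers, with the large cap at (491,177) and the small one at (288,322). I'm descending onto the middle one.

arm_command:
  moves:
    - [[0.0025,0.0018,0.035],[0.004,0,0],0.09]
    - [[0.0025,0.0018,0.07],[0.004,0,0],0.09]
    - [[0.0025,0.0018,0.1],[0.004,0,0],0.09]
    - [[0.0025,0.0018,0.124],[0.004,0,0],0.09]
    - [[0.0025,0.0018,0.124],[0.004,0,0],0.09]

```text
time: 6.9
tool_pos: [0.5022, 0.1707, 0.1257]
tool_rot: [-3.129, -0.001, 1.905]
contact_force: [-1.1, -0.0, -0.3]
opening: 0.0898
grip_force: 0.0
```

arm_command:
  moves:
    - [[0,0,0],[0,0,0],0.07]
    - [[0,0,0],[0,0,0],0.04]
    - [[0,0,0],[0,0,0],0.04]
    - [[0,0,0],[0,0,0],0.04]
    - [[0,0,0],[0,0,0],0.04]
  squeeze: 20

```text
time: 7.4
tool_pos: [0.5049, 0.1731, 0.1303]
tool_rot: [-3.139, 0.0, 1.907]
contact_force: [-0.4, -0.4, -0.3]
opening: 0.0547
grip_force: 0.0
```

```bash
python3 -c "
from h import *
plan([.503,.173,.127],109)"
```

```text
t 7.4 pos [0.5049 0.1731 0.1303] yaw 109.26 q6 -0.149 F [-0.4 -0.4 -0.3] M [-0.03 -0.12  0.03] open 0.0547 grip 0.0
shift [ 0.0005 -0.0018  0.0033] rv [-0.0028  0.0003  0.0045]
```

arm_command:
  moves:
    - [[0,-0.001,0.003],[0,0,0],0.055]
    - [[0,-0.001,0.003],[0,0,0],0.04]
    - [[0,-0.001,0.003],[0,0,0],0.04]
    - [[0,-0.001,0.003],[0,0,0],0.04]
    - [[0,-0.001,0.003],[0,0,0],0.04]
  squeeze: 20

```text
time: 7.9
tool_pos: [0.5035, 0.1727, 0.1265]
tool_rot: [-3.137, 0.0, 1.907]
contact_force: [-0.0, 0.0, -2.1]
opening: 0.0519
grip_force: 20.0
```

arm_command:
  moves:
    - [[0,0,0],[0,0,-0.03],0.04]
    - [[0,0,0],[0,0,-0.06],0.04]
    - [[0,0,0],[0,0,-0.09],0.04]
    - [[0,0,0],[0,0,-0.12],0.04]
    - [[0,0,0],[0,0,-0.12],0.04]

```text
time: 8.4
tool_pos: [0.5035, 0.1733, 0.1266]
tool_rot: [-3.138, -0.002, 2.027]
contact_force: [-0.4, 3.3, -1.3]
opening: 0.0516
grip_force: 20.0
```

```bash
python3 -c "
from h import *
plan([.503,.173,.127],109)"
```

```text
t 8.4 pos [0.5035 0.1733 0.1266] yaw 116.13 q6 -0.269 F [-0.4  3.3 -1.3] M [ 0.66 -0.13 -0.63] open 0.0516 grip 20.0
shift [ 0.     -0.0006 -0.0004] rv [-0.0038 -0.0015  0.1244]
```

Anticlockwise meets −0.63 N m, which looks like a stop. Trying clockwise.

arm_command:
  moves:
    - [[0,0,0],[0,0,0.05],0.04]
    - [[0,0,0],[0,0,0.1],0.04]
    - [[0,0,0],[0,0,0.17],0.04]
    - [[0,0,0],[0,0,0.24],0.04]
    - [[0,0,0],[0,0,0.24],0.04]

```text
time: 8.9
tool_pos: [0.5037, 0.1725, 0.1267]
tool_rot: [-3.138, 0.001, 1.787]
contact_force: [-0.2, 0.3, -1.2]
opening: 0.0517
grip_force: 20.0
```

```bash
python3 -c "
from h import *
plan([.503,.173,.127],109)"
```

```text
t 8.9 pos [0.5037 0.1725 0.1267] yaw 102.37 q6 -0.029 F [-0.2  0.3 -1.2] M [ 0.01 -0.1  -0.02] open 0.0517 grip 20.0
shift [ 0.0006 -0.0006 -0.0003] rv [-0.0041  0.0008 -0.1158]
```

Clockwise is free, with moment about 0. Continuing to the stop.

arm_command:
  moves:
    - [[0,0,0],[0,0,0.07],0.04]
    - [[0,0,0],[0,0,0.16],0.04]
    - [[0,0,0],[0,0,0.26],0.04]
    - [[0,0,0],[0,0,0.36],0.04]
    - [[0,0,0],[0,0,0.45],0.04]

```text
time: 9.4
tool_pos: [0.5037, 0.1726, 0.1267]
tool_rot: [-3.138, 0.003, 1.335]
contact_force: [-0.1, 0.3, -1.2]
opening: 0.0515
grip_force: 20.0
```

arm_command:
  moves:
    - [[0,0,0],[0,0,0.08],0.04]
    - [[0,0,0],[0,0,0.16],0.04]
    - [[0,0,0],[0,0,0.24],0.04]
    - [[0,0,0],[0,0,0.3],0.04]
    - [[0,0,0],[0,0,0.36],0.04]

```text
time: 9.9
tool_pos: [0.5037, 0.1726, 0.1267]
tool_rot: [-3.139, 0.004, 0.977]
contact_force: [0.2, 0.7, -1.8]
opening: 0.0516
grip_force: 20.0
```

arm_command:
  moves:
    - [[0,0,0],[0,0,0.04],0.04]
    - [[0,0,0],[0,0,0.08],0.04]
    - [[0,0,0],[0,0,0.12],0.04]
    - [[0,0,0],[0,0,0.15],0.04]
    - [[0,0,0],[0,0,0.15],0.04]

```text
time: 10.4
tool_pos: [0.5036, 0.1725, 0.1267]
tool_rot: [-3.14, 0.004, 0.829]
contact_force: [0.2, -1.2, -0.9]
opening: 0.0518
grip_force: 20.0
```

```bash
python3 -c "
from h import *
plan([.503,.173,.127],109)"
```

```text
t 10.4 pos [0.5036 0.1725 0.1267] yaw 47.49 q6 0.93 F [ 0.2 -1.2 -0.9] M [-0.15  0.02  0.67] open 0.0518 grip 20.0
shift [-0.0001 -0.0008 -0.0003] rv [-0.0034  0.003  -1.0735]
```

Stop reached: +0.67 N m after roughly 65° of clockwise turn. Now lifting.

arm_command:
  moves:
    - [[0,0,0],[0,0,-0.02],0.04]
    - [[0,0,-0.005],[0,0,-0.02],0.04]
    - [[0,0,-0.012],[0,0,-0.02],0.04]
    - [[0,0,-0.02],[0,0,-0.02],0.04]
    - [[0,0,-0.03],[0,0,-0.02],0.04]
  squeeze: 25

```text
time: 10.9
tool_pos: [0.5039, 0.1728, 0.1579]
tool_rot: [-3.14, 0.003, 0.847]
contact_force: [-0.1, -1.0, -0.9]
opening: 0.0516
grip_force: 25.0
```

arm_command:
  moves:
    - [[0,0,-0.015],[0,0,0],0.04]
    - [[0,0,-0.035],[0,0,0],0.04]
    - [[0,0,-0.055],[0,0,0],0.04]
    - [[0,0,-0.066],[0,0,0],0.04]
    - [[0,0,-0.07],[0,0,0],0.04]

```text
time: 11.4
tool_pos: [0.5046, 0.173, 0.2287]
tool_rot: [3.141, 0.001, 0.847]
contact_force: [0.2, -0.4, -0.5]
opening: 0.0515
grip_force: 25.0
```

arm_command:
  moves:
    - [[0,0,0],[0,0,0],0.04]
    - [[0,0,0],[0,0,0],0.04]
    - [[0,0,0],[0,0,0],0.04]
    - [[0,0,0],[0,0,0],0.04]
    - [[0,0,0],[0,0,0],0.04]

```text
time: 11.9
tool_pos: [0.5039, 0.1728, 0.2262]
tool_rot: [-3.139, 0.004, 0.847]
contact_force: [-0.4, 0.2, -0.9]
opening: 0.0516
grip_force: 25.0
```

```bash
python3 - <<'E'
from h import *
plan([.5036,.1725,.2267],47.5)
a=robot.read_camera("side");b=robot.read_camera("top")
o=np.hstack([cv2.resize(i,None,fx=s,fy=s,interpolation=cv2.INTER_CUBIC) for i,s in((a[150:400,220:380],2),(b[120:320,80:240],2.5))]); cv2.imwrite("pics/end.png",o[:,:,::-1])
top=b[195:260,320:390]
cv2.imwrite("pics/x.png",top)
for c in blobs(b,(0,150,60),(5,255,255),20,(325,195,385,255)): print(cv2.boundingRect(c))
E
```

```text
t 11.9 pos [0.5039 0.1728 0.2262] yaw 48.52 q6 0.911 F [-0.4  0.2 -0.9] M [-0.13 -0.05  0.02] open 0.0516 grip 25.0
shift [-0.0004  0.     -0.0005] rv [-0.0024  0.0043  0.0177]
(346, 213, 17, 23)
```

View pics/end.png

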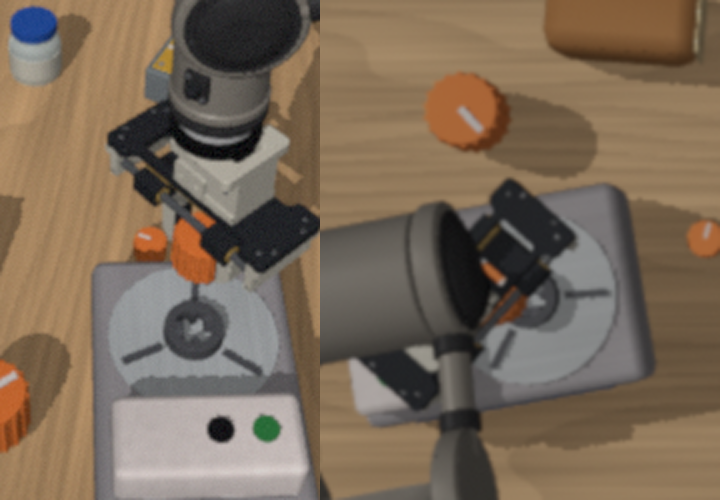

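The left half shows the cap held in the fingers at crop pixel (195,250) and the hub open at (195,328). It is level, still and 10 cm up, so I'm handing in.

```bash
python3 -c "
from cell import robot
print(robot.hand_in())"
```

```text
the job is handed in; nothing more can be done
None
```

The job is handed in: the isolator was switched off first, then the cap, which undid clockwise, was lifted off; it is held still and level about 10 cm above the hub, and the loaf, sandwiches and jar were not touched.

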